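# Ready the plate shaker and hold its hood open

## Task

Get the incubating plate shaker ready for the strip plate. It starts up by itself when the hood closes, so with the hood still shut first turn the numbered speed sleeve until 6 clicks in at the index mark; then lift the sprung hood by its bar handle and hold it open at 60 degrees so that I can put the plate in with both hands and not all the warm air is lost. Finish still holding the hood there in the gripper, and leave the other things on the bench where they are.

Things in the scene. Friction and masses are not known exactly. Their poses are not given: they have to be found in the camera images.
- shaker: Incubating plate shaker, white bench instrument 240 (x, depth) x 300 (y, width) mm, fixed, its place and yaw (within 0.3 rad) vary. Origin: centre of its underside, on the bench. x points to its back, y to its left; the front (-x) faces the robot. Deck 65 mm above the bench; on its left (y -28 to 142) the hinged hood, on its right the numbered speed sleeve.
- speed_sleeve (a joint): Turn of the speed sleeve, rad; upright axis, clockwise from above is positive and raises the number. Value = (number - 1) x 0.5236: 1 at 0, 6 at 2.618, 8 at 3.665. Click stops (up to about 0.1 N m) hold it at each number and pull it to the nearest when let go; end stops just below 1 and just above 8. Starts between 1 and 4.
- index_mark (a point): Inner end of the fixed black index line, flat on the deck (66 mm above the bench) in front of the sleeve. The white numbers 1 to 8 stand 30 degrees apart, counter-clockwise, on the black skirt that turns with the sleeve; the setting is the number at this mark. It lies 42 mm from the sleeve's axis, on its -x side.
- sleeve_grip (a point): Point on the sleeve's axis, 92 mm above the bench, where to grip it. Ribbed black grip 43 mm in diameter, 71 to 108 mm above the bench. The skirt below is 78 mm in diameter, its top 71 mm above the bench: fingertips stay above that. The side of the hood (117 mm high) is 67 mm from the axis. In the shaker's frame: x -20, y -95 mm.
- hood (a joint): Opening angle of the hood, rad: 0 shut, 1.047 at 60 degrees, end stop at 1.45. Weight and a hinge spring always pull it shut (0.3 to 0.7 N m, up to 3 N at the handle); it never stays open by itself.
- hood_hinge (a point): Midpoint of the hood's level hinge axis, which runs along the shaker's y: 85 mm behind and 57 mm to the left of the shaker's origin, 71 mm above the bench; axes as the shaker's. The hood's front rises and swings back (+x). The hood is 178 mm deep, 170 mm wide.
- hood_handle (a point): Centre of the handle: steel bar 12 mm in diameter along the shaker's y, 100 mm clear between its two arms. Shut, it lies 219 mm in front of and 26 mm above the hinge axis (97 mm above the bench), with 33 mm of clear space to the hood's front. It moves on a circle of radius 220.5 mm; at 60 degrees it is 87 mm in front of and 203 mm above the hinge axis.
- strip_plate: Flat white microplate 128 x 86 x 14 mm lying on the bench to the right in front of the shaker, waiting to be loaded; to be left alone. Origin: centre of its underside.
- bottle_stop: Small white bottle with a red cap, 38 mm in diameter, 70 mm tall, standing to the right of the shaker; to be left alone. Origin: centre of its underside.
- timer: White bench timer 52 x 66 x 20 mm lying to the right of the shaker; to be left alone. Origin: centre of its underside.

How it is judged:
By the outcome, as a careful person would: the job done as asked, in the order asked, and still so for the second after the job is handed in, while the arm keeps its last pose, push and grip.
It also fails if it takes over 61 s, if anything falls off the work surface, if the arm or the gripper's body presses on something with over 40 N, if the wrist force passes 120 N, or if a joint passes its speed limit or range.

## Robot

A 6-joint arm with a two-finger parallel gripper is mounted at the origin on a cart in front of the work surface, level with it; the furniture and walls round the work are solid. World frame = base frame: x ahead of the robot, y to its left, z up, the work surface at z = 0. Lengths are in m, angles in rad, forces in N, time in s.
With the tool pointing down it reaches from about 0.3 to 0.875 m from the base axis. Payload 6.4 kg.
Tool frame: the origin (TCP) lies where the fingers leave the gripper's body, on its centre line; the fingertips stand 73 mm ahead of it and the grasp point (between the pads) lies 54 mm ahead of it (ctrl.pinch_z is the distance from the TCP to the grasp point, in m); z points along the fingers, y is the direction in which the jaws open and shut (so a half turn about z gives the same grasp; the last joint's range is limited). The gripper opens to 85 mm and grips with 20 to 120 N. Pads are 22 mm wide; open, the fingers measure 114 mm over their backs; the gripper's body (76 mm by 85 mm) begins 54 mm behind the grasp point. The pads swing forward as they close: fully open they stand 13 mm farther back than shut.
Start: joints at [-1.307, 0.181, 1.607, -0, 1.354, -0.206], TCP at [0.26, -0.513, 0.304] pointing down, gripper open.
Joint ranges: [-2.99, 2.99], [-0.89, 2.07], [0.3, 2.58], [-1.14, 4.28], [0, 2.63], [-3.12, 3.12]. Speed limits (rad/s): [2.57, 2.57, 3.01, 3.14, 3.14, 3.14].

## Interface

Orientations are given as a unit quaternion [w, x, y, z].
In Python, from bench import ctrl, camera, camera_model gives the robot as it stands.
- The arm moves only by the tool arm_command, never from a script. Its argument "series" is a list of rows, each a list of 7 numbers: the shift along the tool's x, y, z in m, then the turn, a rotation vector about the tool's x, y, z in degrees, then the finger opening in m, from 0 to 0.0854. In form: [[tx, ty, tz, rx, ry, rz, gripper], ...]. A call has exactly 5 rows; each row is the pose to reach, as a shift and turn from the pose commanded when the call began, along the tool's axes at that moment; what a row does not reach only later rows make up. A row lasts 1/10 s, in which the tool goes at most 50 mm and 8.59 degrees, less where a joint would pass 70% of its speed; a pose out of reach is approached as far as the arm can. A call with a gripper value outside its range is refused whole. The fingers move at their own pace and stop on an object; the grip force is fixed at half the most. Time passes only in rows, so rows that repeat a pose let the fingers close, or fill a call up. It gives the time, the measured TCP pose, the force and the opening at its end, in the units of the state.
- ctrl.get_obs(): the state, without advancing time (a new reading comes with each control period).
- camera(name): name is "scene" or "top"; returns (picture, depth): 400x640x3 uint8, red, green, blue; 400x640 float32, m along the optical axis (not along the pixel's ray), 0 where there is no reading.
- camera_model(name): a dict with "K" (3x3 intrinsics, pixels), "distortion" ([k1, k2, p1, p2, k3] as OpenCV has them; the pictures are not rectified), "position" and "attitude" of the camera in the world. Camera axes: x right, y down, z forward; pixel columns grow to the right and rows downward; lengths in m; the calibration is good to about 2 mm. A picture is of the moment at which its call begins. camera_model takes no time and is no camera call.
- ctrl.hand_in(): hands the job in, once; it reports no verdict.
The state is a dict: "time_s": time; "q": joint angles; "dq": joint speeds; "joint_efforts": joint torques, N m; "eef_pos": TCP position; "eef_rot": TCP orientation; "wrist_force": force on the tool from outside, world axes, zero at the start; "torque": the same for the moment, N m; "opening": opening from 0.0 (shut) to 1.0 (fully open).
Only numpy, scipy, OpenCV 4.12 (cv2) and the standard library are available. Lean on these libraries where they do the work, as an engineer would, in place of code of your own. Each camera call takes 0.05 s, during which the arm holds its last target. There are 200 camera calls.

## Working session

There is one attempt and no reset: what is moved stays moved. The work goes in short steps, Python scripts to look and compute and a tool call to move; the robot and the scene stay as the last step left them, time stands still between calls to the robot, and variables do not carry over. Pictures are saved under pics/ and viewed, about 8 in all and at most 12, crops included, and the job is handed in when it is done.

Besides the shell and the picture viewer there is one more tool, called after "Request:" in YAML: its name, and indented under it one key for each argument. arm_command: Moves the arm, as the interface text tells. Its arguments: {"type":"object","properties":{"series":{"type":"array","items":{"type":"array","items":{"type":"number"}}}},"required":["series"]}

```bash
mkdir -p pics; ls; python3 - <<'E'
from bench import ctrl,camera,camera_model
import cv2,numpy as np
for n in("scene","top"):
    p,d=camera(n);cv2.imwrite(f"pics/{n}0.png",p[:,:,::-1]);np.save(f"pics/{n}0.npy",d)
    m=camera_model(n);print(n,m)
print(ctrl.get_obs(),ctrl.pinch_z)
E
```

```text
pics
scene {'K': array([[491.03312432,   0.        , 325.29705146],
       [  0.        , 491.03312432, 201.32812841],
       [  0.        ,   0.        ,   1.        ]]), 'distortion': array([-0.0948624,  0.       ,  0.       ,  0.       ,  0.       ]), 'position': array([-0.10437994,  0.47208961,  1.04127642]), 'attitude': array([ 0.14191231, -0.41969636,  0.84606712, -0.29645622])}
top {'K': array([[421.12235246,   0.        , 317.37608379],
       [  0.        , 421.12235246, 199.20766949],
       [  0.        ,   0.        ,   1.        ]]), 'distortion': array([-0.0807492,  0.       ,  0.       ,  0.       ,  0.       ]), 'position': array([ 0.41458807, -0.0164222 ,  1.13343506]), 'attitude': array([-0.04301781,  0.71401913, -0.69816231,  0.02992554])}
{'time_s': 0.1, 'q': array([-1.30730825e+00,  1.81466442e-01,  1.60786762e+00, -5.03528673e-06,
        1.35382700e+00, -2.06265805e-01]), 'dq': array([-0.00025152, -0.00342958, -0.00295736, -0.00102311,  0.00018547,
        0.00033552]), 'joint_efforts': array([ 1.47397623e-04, -4.45880949e+01, -3.52238810e+01, -3.50850778e-04,
        4.15103103e-03,  1.04835027e-05]), 'eef_pos': array([ 0.26021618, -0.51233151,  0.30309386]), 'eef_rot': array([-7.83813752e-04,  9.72542562e-01,  2.32723765e-01, -2.48911202e-05]), 'wrist_force': array([ 0.12594358, -0.0462734 , -0.06572569]), 'torque': array([-0.05195599, -0.00519519, -0.00334247]), 'opening': 0.9988278705550142} 0.0539
```

View pics/top0.png

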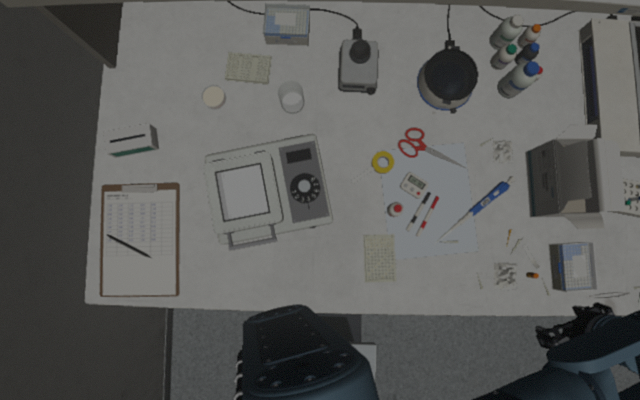

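View pics/scene0.png

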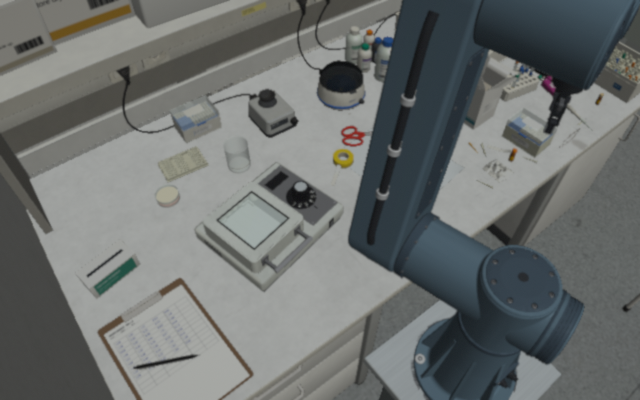

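The top view shows the sleeve near (305,187), the hood's handle near (250,240) and the shaker yawed by about 10°. Next I'll measure these.

```bash
cat > h.py <<'E'
import cv2,numpy as np
from scipy.spatial.transform import Rotation as R
from bench import ctrl,camera,camera_model
def mod(n):
    m=camera_model(n);q=m["attitude"];return m["K"],m["distortion"],m["position"],R.from_quat([q[1],q[2],q[3],q[0]]).as_matrix()
def ray(n,uv):
    K,D,p,A=mod(n);x=cv2.undistortPoints(np.float64(uv).reshape(-1,1,2),K,D)[:,0]
    return p,np.c_[x,np.ones(len(x))]@A.T
def plane(n,uv,z):
    p,r=ray(n,uv);return p+r*((z-p[2])/r[:,2])[:,None]
def proj(n,P):
    K,D,p,A=mod(n);return cv2.projectPoints((np.float64(P).reshape(-1,3)-p)@A,np.zeros(3),np.zeros(3),K,D)[0][:,0]
def cloud(n,d):
    v,u=np.mgrid[:400,:640];p,r=ray(n,np.c_[u.ravel(),v.ravel()]);return (p+r*d.reshape(-1,1)).reshape(400,640,3)
def shaker(o,yaw,P): # shaker-frame -> world
    return np.array([*o,0])+R.from_euler('z',yaw).apply(P)
E
python3 - <<'E'
from h import *
p=cv2.imread("pics/top0.png");d=np.load("pics/top0.npy")
g=cv2.cvtColor(p,6)
m=np.zeros_like(g);m[165:210,283:325]=(g[165:210,283:325]<60)
n,l,s,c=cv2.connectedComponentsWithStats(m,connectivity=8)
for i in range(1,n):
    if s[i,4]>30: print(s[i],c[i])
i=1+s[1:,4].argmax();ct,_=cv2.findContours((l==i).astype('u1'),0,2);e=cv2.fitEllipse(cv2.convexHull(max(ct,key=len)));print(e)
print("sleeve",plane("top",[e[0]],.071))
C=cloud("top",d)
mm=(C[...,2]>.05)&(C[...,2]<.08);mm[:120]=0;mm[260:]=0;mm[:,:190]=0;mm[:,345:]=0
pts=C[(C[...,2]>.04)&(C[...,2]<.16)&(mm.any()|True)]
sel=np.zeros((400,640),bool);sel[120:255,195:340]=1
q=C[sel&(C[...,2]>.055)&(C[...,2]<.3)]
print(np.percentile(q[:,2],[1,10,50,90,99]))
print("rect",cv2.minAreaRect(np.float32(q[:,:2])))
a=cv2.resize(p[125:255,195:340],None,fx=4,fy=4,interpolation=2);a=cv2.convertScaleAbs(a,alpha=1.6)
b=cv2.resize(p[160:215,278:333],(520,520),interpolation=2);b=cv2.convertScaleAbs(b,alpha=1.8)
cv2.imwrite("pics/c1.png",a[:,:]);cv2.imwrite("pics/c2.png",b)
E
```

```text
[290 173  31  31 519] [304.25433526 187.76300578]
((304.7438049316406, 187.73159790039062), (30.20223617553711, 30.470041275024414), 90.91947937011719)
sleeve [[0.55308128 0.03740575 0.071     ]]
[0.05791151 0.06254486 0.09886936 0.11645066 0.11901778]
rect ((0.5424426794052124, 0.13233844935894012), (0.2606997787952423, 0.3007843792438507), 12.761514663696289)
```

View pics/c1.png

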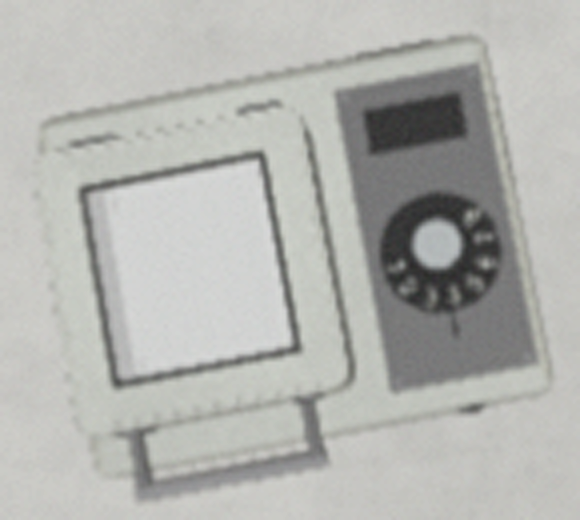

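View pics/c2.png

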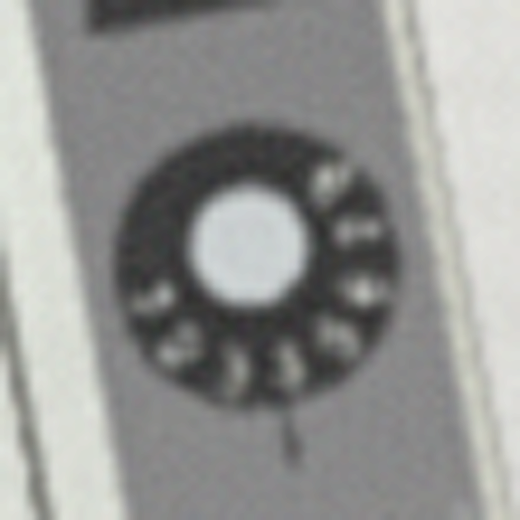

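The crops show numbers 1 to 8 counter-clockwise from the left. Number 4 sits at (285,365), just above the index line at (288,430), so the setting is 4 and I need two clicks clockwise (60°). The next step is a precise yaw and handle position.

```bash
python3 - <<'E'
from h import *
p=cv2.imread("pics/top0.png");g=cv2.cvtColor(p,6)
# window dark frame (z~.117) & panel grey (z~.065)
G=cv2.resize(p,None,fx=1,fy=1)
m=((g>50)&(g<115)).astype('u1');m[:, :275]=0;m[:,335:]=0;m[:138]=0;m[228:]=0
# panel: fill with the skirt
m2=(g<115).astype('u1');z=np.zeros_like(m2);z[138:228,275:332]=m2[138:228,275:332]
n,l,s,c=cv2.connectedComponentsWithStats(cv2.morphologyEx(z,cv2.MORPH_OPEN,np.ones((5,5))))
i=1+s[1:,4].argmax();ct=max(cv2.findContours((l==i).astype('u1'),0,1)[0],key=len)[:,0]
W=plane("top",ct,.0655);r=cv2.minAreaRect(np.float32(W[:,:2]*1000));print("panel",r)
# bar
z=np.zeros_like(g);z[225:255,225:280]=(g[225:255,225:280]<np.median(g[225:255,225:280])-25)
print(np.median(g[225:255,225:280]));n,l,s,c=cv2.connectedComponentsWithStats(z)
i=1+s[1:,4].argmax();v,u=np.where(l==i);print(s[i])
for a in z[228:252,226:280]:print(''.join('#' if k else '.' for k in a))
for zz in(.097,):
  W=plane("top",np.c_[u,v],zz);print(cv2.minAreaRect(np.float32(W[:,:2]*1000)))
C=cloud("top",np.load("pics/top0.npy"))
print((C[228:252:2,226:280:3,2]*1000).astype(int))
for yaw in (.15,.18,.21):
  o=np.array([.5531,.0374])-R.from_euler('z',yaw).apply([-.02,-.095,0])[:2]
  for P in ([-.134,.057,.097],[-.134,.107,.097],[-.134,.007,.097],[-.12,-.15,.065],[.12,-.15,.065],[.12,.15,.065]):
    print(yaw,P,shaker(o,yaw,P).round(4),proj("top",shaker(o,yaw,P)).round(1))
E
```

```text
panel ((571.923095703125, 38.340476989746094), (203.47494506835938, 105.63812255859375), 12.190671920776367)
119.0
[225 225  52  24 273]
.............................................###......
.............................................####.....
.............................................####.....
......###....................................####.....
..######.....................................####.....
######.......................................####.....
.####........................................#####....
..###.........................................####....
..####........................................####....
..####........................................####....
..####...................................##########...
..####...............................##############...
...###..........................##################....
...####....................##################.........
...####...............##################..............
..#####..........#################....................
...####.....#################.........................
...##################.##....
[... 2097 characters left out ...]
.4048 0.2157 0.097 ] [[230.5 244.5]]
0.18 [-0.134, 0.007, 0.097] [0.4227 0.1173 0.097 ] [[270.4 238.3]]
0.18 [-0.12, -0.15, 0.065] [ 0.4646 -0.0346  0.065 ] [[332.3 223.3]]
0.18 [0.12, -0.15, 0.065] [0.7007 0.0084 0.065 ] [[317.5 132. ]]
0.18 [0.12, 0.15, 0.065] [0.647  0.3035 0.065 ] [[204.2 150.4]]
0.21 [-0.134, 0.057, 0.097] [0.4099 0.1623 0.097 ] [[252.1 243. ]]
0.21 [-0.134, 0.107, 0.097] [0.3995 0.2112 0.097 ] [[232.2 246.7]]
0.21 [-0.134, 0.007, 0.097] [0.4203 0.1134 0.097 ] [[272.  239.3]]
0.21 [-0.12, -0.15, 0.065] [ 0.4668 -0.0372  0.065 ] [[333.4 222.4]]
0.21 [0.12, -0.15, 0.065] [0.7015 0.0128 0.065 ] [[315.8 131.7]]
0.21 [0.12, 0.15, 0.065] [0.639  0.3062 0.065 ] [[203.  153.3]]
```

```bash
cat >> h.py <<'E'
YAW=.213; O=np.array([.5531,.0374])-R.from_euler('z',YAW).apply([-.02,-.095,0])[:2]
def toolrot(psi,pitch=0): # psi: azimuth of tool x (deg), z down; pitch: tilt about tool x (deg)
    return R.from_euler('z',psi,degrees=True)*R.from_euler('x',180+pitch,degrees=True)
def cur():
    s=ctrl.get_obs();q=s["eef_rot"];return s,s["eef_pos"],R.from_quat([q[1],q[2],q[3],q[0]])
def go(pinch,psi,pitch=0):
    s,p,A=cur();B=toolrot(psi,pitch);t=np.array(pinch)-B.apply([0,0,ctrl.pinch_z])
    print("t",round(s["time_s"],2),"shift",A.inv().apply(t-p).round(4),"rot",np.degrees((A.inv()*B).as_rotvec()).round(2),
     "| pinch",(p+A.apply([0,0,ctrl.pinch_z])).round(4),"F",s["wrist_force"].round(1),"T",s["torque"].round(2),"op",round(s["opening"],3),"q",s["q"].round(2))
E
python3 - <<'E'
from h import *
print(O,shaker(O,YAW,[-.134,.057,.097]),shaker(O,YAW,[.085,.057,.071]))
go([.553,.037,.20],97)
E
```

```text
[0.55256568 0.13448097] [0.40954453 0.16186616 0.097     ] [0.62359538 0.20816124 0.071     ]
t 0.1 shift [ 0.5097 -0.3572  0.0499] rot [-7.000e-02 -7.000e-02 -7.009e+01] | pinch [ 0.2602 -0.5122  0.2492] F [ 0.1 -0.  -0.1] T [-0.05 -0.01 -0.  ] op 0.999 q [-1.31  0.18  1.61 -0.    1.35 -0.21]
```

Request:
arm_command:
  series:
    - [0.04, -0.028, 0, 0, 0, -6, 0.085]
    - [0.08, -0.056, 0, 0, 0, -14, 0.085]
    - [0.12, -0.084, 0, 0, 0, -22, 0.085]
    - [0.16, -0.112, 0, 0, 0, -30, 0.085]
    - [0.2, -0.14, 0, 0, 0, -38, 0.085]

```text
time_s: 0.6
eef_pos: [0.3756, -0.2954, 0.3036]
eef_rot: [-0.0, 0.842, 0.539, 0.0]
wrist_force: [1.1, -0.1, 0.7]
opening: 0.992
```

```bash
python3 -c "
from h import *
go([.553,.037,.20],97)"
```

```text
t 0.6 shift [0.3761 0.0217 0.0498] rot [-1.000e-02 -2.000e-02 -3.179e+01] | pinch [ 0.3756 -0.2954  0.2497] F [ 1.1 -0.1  0.7] T [-0.03 -0.06  0.04] op 0.992 q [-0.92 -0.04  1.84  0.    1.34 -0.48]
```

Request:
arm_command:
  series:
    - [0.045, 0.003, 0.0, 0, 0, -7, 0.085]
    - [0.09, 0.006, 0, 0, 0, -14, 0.085]
    - [0.135, 0.009, 0.0, 0, 0, -21, 0.085]
    - [0.18, 0.012, 0, 0, 0, -28, 0.085]
    - [0.225, 0.014, 0, 0, 0, -32, 0.085]

```text
time_s: 1.1
eef_pos: [0.4838, -0.0976, 0.3037]
eef_rot: [-0.0, 0.662, 0.75, -0.0]
wrist_force: [1.7, -0.6, 0.3]
opening: 0.996
```

```bash
python3 -c "
from h import *
go([.553,.037,.20],97)"
```

```text
t 1.1 shift [0.1249 0.0855 0.0498] rot [-0.01 -0.    0.16] | pinch [ 0.4838 -0.0976  0.2498] F [ 1.7 -0.6  0.3] T [ 0.   -0.04  0.05] op 0.996 q [-0.44 -0.    1.81 -0.    1.34 -0.57]
```

Request:
arm_command:
  series:
    - [0.036, 0.024, 0.01, 0, 0, 0, 0.085]
    - [0.072, 0.049, 0.02, 0, 0, 0, 0.085]
    - [0.107, 0.073, 0.035, 0, 0, 0, 0.085]
    - [0.125, 0.0855, 0.05, 0, 0, 0, 0.085]
    - [0.125, 0.0855, 0.05, 0, 0, 0, 0.085]

```text
time_s: 1.6
eef_pos: [0.5524, 0.0377, 0.251]
eef_rot: [-0.002, 0.662, 0.75, -0.001]
wrist_force: [-0.6, -0.3, -0.6]
opening: 0.996
```

```bash
python3 - <<'E'
from h import *
go([.553,.037,.095],97)
p,d=camera("scene");cv2.imwrite("pics/s1.png",cv2.resize(p[130:330,150:450,::-1],None,fx=2.5,fy=2.5,interpolation=2))
print(proj("scene",[[.553,.0374,.108],[.553,.037,.181]]))
E
```

```text
t 1.6 shift [-0.0009  0.001   0.1021] rot [-0.26 -0.11  0.13] | pinch [0.5521 0.0377 0.1971] F [-0.6 -0.3 -0.6] T [-0.04  0.03  0.01] op 0.996 q [-0.15  0.19  1.71  0.    1.25 -0.27]
[[300.27530972 186.29297382]
 [299.4598548  166.35111301]]
```

View pics/s1.png

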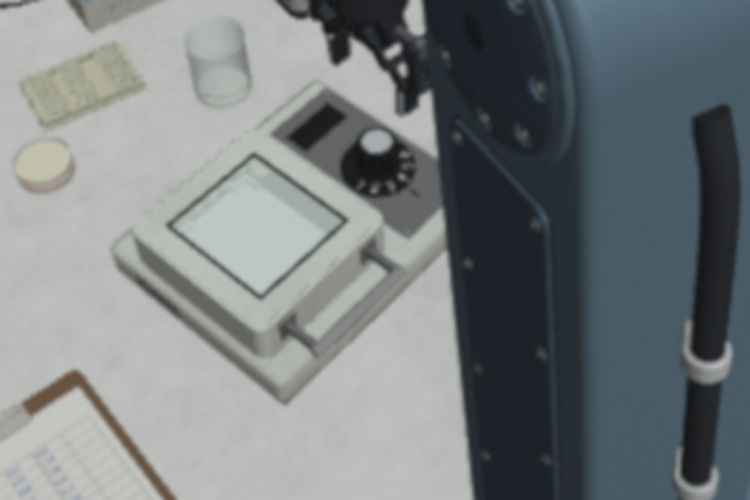

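The knob top shows at about (300.8,186.4) against a predicted (300.3,186.3), so the calibration agrees. Descending.

Request:
arm_command:
  series:
    - [0, 0, 0.03, 0, 0, 0, 0.085]
    - [0, 0.001, 0.06, 0, 0, 0, 0.085]
    - [0, 0.001, 0.085, 0, 0, 0, 0.085]
    - [0, 0.001, 0.1, 0, 0, 0, 0.085]
    - [0, 0.001, 0.102, 0, 0, 0, 0.07]

```text
time_s: 2.15
eef_pos: [0.553, 0.0342, 0.1505]
eef_rot: [-0.001, 0.664, 0.748, -0.001]
wrist_force: [-0.1, -0.6, -0.1]
opening: 0.85
```

Request:
arm_command:
  series:
    - [0, 0, 0, 0, 0, 0, 0.03]
    - [0, 0, 0, 0, 0, 0, 0.03]
    - [0, 0, 0, 0, 0, 0, 0.03]
    - [0, 0, 0, 0, 0, 0, 0.03]
    - [0, 0, 0, 0, 0, 0, 0.03]

```text
time_s: 2.65
eef_pos: [0.5534, 0.0345, 0.1538]
eef_rot: [-0.0, 0.663, 0.749, -0.001]
wrist_force: [-10.2, -2.7, 10.4]
opening: 0.461
```

```bash
python3 -c "
from h import *
go([.553,.037,.095],37)"
```

```text
t 2.65 shift [ 0.0025 -0.0001  0.0048] rot [-0.07  0.11 59.95] | pinch [0.5533 0.0345 0.0999] F [-10.2  -2.7  10.4] T [-0.34  1.39 -0.02] op 0.461 q [-0.15  0.32  1.77 -0.    1.05 -0.27]
```

Request:
arm_command:
  series:
    - [0, 0, 0, 0, 0, 0, 0.065]
    - [0, 0, -0.002, 0, 0, 0, 0.065]
    - [0.0025, 0, -0.003, 0, 0, 0, 0.065]
    - [0.0025, 0, -0.003, 0, 0, 0, 0.065]
    - [0.0025, 0, -0.003, 0, 0, 0, 0.065]

```text
time_s: 3.15
eef_pos: [0.5541, 0.0376, 0.1551]
eef_rot: [0.0, 0.663, 0.749, 0.0]
wrist_force: [-0.5, 0.1, 0.1]
opening: 0.763
```

```bash
python3 -c "
from h import *
go([.553,.037,.099],97)"
```

```text
t 3.15 shift [-0.0005 -0.0011  0.0022] rot [ 0.03  0.01 -0.06] | pinch [0.5541 0.0376 0.1012] F [-0.5  0.1  0.1] T [0.03 0.02 0.02] op 0.763 q [-0.15  0.32  1.77  0.    1.05 -0.27]
```

Request:
arm_command:
  series:
    - [-0.0005, -0.001, 0.007, 0, 0, 0, 0.06]
    - [-0.0005, -0.001, 0.007, 0, 0, 0, 0.05]
    - [-0.0005, -0.001, 0.007, 0, 0, 0, 0.03]
    - [-0.0005, -0.001, 0.007, 0, 0, 0, 0.03]
    - [-0.0005, -0.001, 0.007, 0, 0, 0, 0.03]

```text
time_s: 3.65
eef_pos: [0.5527, 0.037, 0.1475]
eef_rot: [-0.0, 0.663, 0.748, -0.0]
wrist_force: [1.1, 1.2, -2.9]
opening: 0.468
```

Request:
arm_command:
  series:
    - [0, 0, 0, 0, 0, 4, 0.03]
    - [0, 0, 0, 0, 0, 10, 0.03]
    - [0, 0, 0, 0, 0, 16, 0.03]
    - [0, 0, 0, 0, 0, 22, 0.03]
    - [0, 0, 0, 0, 0, 28, 0.03]

```text
time_s: 4.15
eef_pos: [0.5531, 0.0369, 0.1475]
eef_rot: [0.0, 0.826, 0.564, 0.0]
wrist_force: [2.8, -0.0, -5.8]
opening: 0.459
```

```bash
python3 -c "
from h import *
go([.553,.037,.094],37)"
```

```text
t 4.15 shift [ 0.0001 -0.0001 -0.0004] rot [ 2.000e-02 -2.000e-02  3.167e+01] | pinch [0.5531 0.0369 0.0936] F [ 2.8 -0.  -5.8] T [ 0.07 -0.44  0.01] op 0.459 q [-0.15  0.33  1.77  0.    1.04  0.22]
```

Request:
arm_command:
  series:
    - [0, 0, 0, 0, 0, 7, 0.03]
    - [0, 0, 0, 0, 0, 14, 0.03]
    - [0, 0, 0, 0, 0, 21, 0.03]
    - [0, 0, 0, 0, 0, 28, 0.03]
    - [0, 0, 0, 0, 0, 31.5, 0.03]

```text
time_s: 4.65
eef_pos: [0.5534, 0.0366, 0.1475]
eef_rot: [0.0, 0.948, 0.319, 0.001]
wrist_force: [3.9, -1.0, -7.1]
opening: 0.466
```

```bash
python3 -c "
from h import *
go([.553,.037,.094],37)"
```

```text
t 4.65 shift [-0.0001 -0.0005 -0.0004] rot [ 0.06 -0.05  0.16] | pinch [0.5535 0.0366 0.0936] F [ 3.9 -1.  -7.1] T [-0.13 -0.68  0.09] op 0.466 q [-0.15  0.33  1.77 -0.    1.04  0.77]
```

Request:
arm_command:
  series:
    - [0, 0, 0, 0, 0, 0, 0.03]
    - [0, 0, 0, 0, 0, 0, 0.05]
    - [0, 0, 0, 0, 0, 0, 0.07]
    - [0, 0, 0, 0, 0, 0, 0.085]
    - [0, 0, 0, 0, 0, 0, 0.085]

```text
time_s: 5.15
eef_pos: [0.553, 0.0369, 0.1482]
eef_rot: [0.0, 0.947, 0.321, 0.0]
wrist_force: [-0.3, -0.1, -0.3]
opening: 0.997
```

Request:
arm_command:
  series:
    - [0, 0, -0.02, 0, 0, 0, 0.085]
    - [0, 0, -0.05, 0, 0, 0, 0.085]
    - [0, 0, -0.09, 0, 0, 0, 0.085]
    - [0, 0, -0.13, 0, 0, 0, 0.085]
    - [0, 0, -0.15, 0, 0, 0, 0.085]

```text
time_s: 5.65
eef_pos: [0.5541, 0.0368, 0.3023]
eef_rot: [0.001, 0.947, 0.321, 0.003]
wrist_force: [0.8, 0.3, -0.0]
opening: 0.993
```

```bash
python3 - <<'E'
from h import *
go([.41,.162,.26],102)
p,d=camera("scene");a=cv2.resize(p[165:225,265:345,::-1],None,fx=8,fy=8,interpolation=2)
q,_=camera("top");b=cv2.resize(q[125:255,195:340,::-1],(640,574),interpolation=2)
cv2.imwrite("pics/s2.png",cv2.convertScaleAbs(a,alpha=1.4));cv2.imwrite("pics/t2.png",b)
E
```

```text
t 5.65 shift [-0.0382 -0.1869 -0.0125] rot [  0.33  -0.07 -64.55] | pinch [0.5544 0.0368 0.2484] F [ 0.8  0.3 -0. ] T [-0.   -0.    0.01] op 0.993 q [-0.15  0.14  1.66  0.    1.34  0.77]
```

View pics/s2.png

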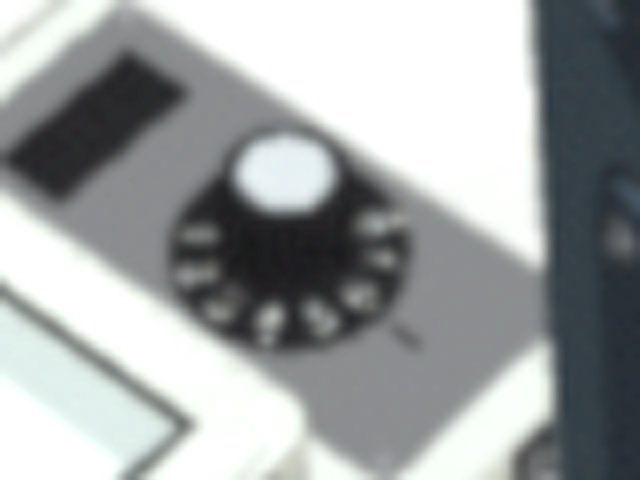

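The view shows 8, 7 and 6 at (388,220), (388,260) and (360,297). The index line at (405,335) points at 6, so the sleeve is set. Next is the handle: approach tilted 20° forward, with the opening near 30 mm.

```bash
python3 - <<'E'
from h import *
P=[shaker(O,YAW,np.array([-.02,-.095,.071])+[-r,0,0]) for r in (.032,.042)]
print(((proj("scene",P)-[265,165])*8).round(), "expect 6 / index end")
b=np.array([.4095,.1619,.097]);T=toolrot(102.2,-20)
print("z",T.apply([0,0,1]),"y",T.apply([0,1,0]))
go(b-.10*T.apply([0,0,1]),102.2,-20)
E
```

```text
[[361. 297.]
 [385. 313.]] expect 6 / index end
z [ 0.33429592  0.07227734 -0.93969262] y [0.9184705  0.19858035 0.34202014]
t 5.75 shift [-0.087  -0.2104  0.059 ] rot [-17.37  11.2  -64.07] | pinch [0.555  0.0367 0.2483] F [ 0.6 -0.1 -0.8] T [0.03 0.02 0.03] op 0.992 q [-0.15  0.14  1.66  0.    1.34  0.77]
```

Request:
arm_command:
  series:
    - [-0.01, -0.03, 0, -2, 1.3, -7.5, 0.03]
    - [-0.025, -0.065, 0, -4, 2.6, -15, 0.03]
    - [-0.04, -0.105, 0.0, -6, 4, -23, 0.03]
    - [-0.058, -0.145, 0.01, -8, 5.3, -30.5, 0.03]
    - [-0.07, -0.18, 0.02, -10.3, 6.6, -38, 0.03]

```text
time_s: 6.25
eef_pos: [0.3855, 0.1379, 0.276]
eef_rot: [0.065, 0.784, 0.611, 0.081]
wrist_force: [1.1, 0.6, -0.2]
opening: 0.355
```

```bash
python3 - <<'E'
from h import *
b=np.array([.4095,.1619,.097]);T=toolrot(102.2,-20)
go(b-.10*T.apply([0,0,1]),102.2,-20)
E
```

```text
t 6.25 shift [ 0.0043 -0.0361  0.0279] rot [ -7.56   4.5  -25.81] | pinch [0.3967 0.1378 0.2233] F [ 1.1  0.6 -0.2] T [ 0.08  0.07 -0.01] op 0.355 q [ 0.06 -0.31  2.14 -0.02  1.1   0.31]
```

Request:
arm_command:
  series:
    - [0.001, -0.009, 0.005, -2, 1.2, -7, 0.03]
    - [0.002, -0.018, 0.012, -4, 2.4, -14, 0.03]
    - [0.003, -0.027, 0.02, -6, 3.6, -21, 0.03]
    - [0.0043, -0.036, 0.028, -7.6, 4.5, -25.8, 0.03]
    - [0.0043, -0.036, 0.028, -7.6, 4.5, -25.8, 0.03]

```text
time_s: 6.75
eef_pos: [0.3581, 0.1504, 0.2405]
eef_rot: [0.108, 0.62, 0.765, 0.134]
wrist_force: [-0.6, -0.4, 0.1]
opening: 0.35
```

```bash
python3 - <<'E'
from h import *
b=np.array([.4095,.1619,.097]);T=toolrot(102.2,-20)
go(b,102.2,-20)
p,d=camera("scene");cv2.imwrite("pics/s3.png",cv2.resize(p[160:310,180:380,::-1],None,fx=4,fy=4,interpolation=2))
E
```

```text
t 6.75 shift [0.0005 0.0008 0.0989] rot [-0.21  0.03 -0.27] | pinch [0.376  0.1542 0.1897] F [-0.6 -0.4  0.1] T [-0.07  0.18 -0.  ] op 0.35 q [ 0.05 -0.42  2.31  0.07  0.91 -0.19]
```

View pics/s3.png

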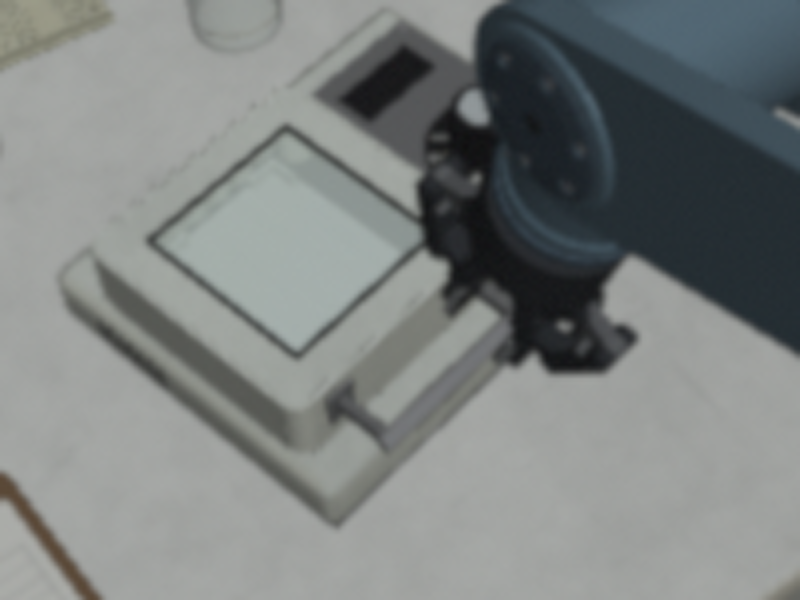

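The handle is clear, with its near end at crop (390,440). Checking that against the model and descending along the tool axis.

Request:
arm_command:
  series:
    - [0, 0, 0.02, 0, 0, 0, 0.03]
    - [0, 0, 0.04, 0, 0, 0, 0.03]
    - [0, 0, 0.055, 0, 0, 0, 0.03]
    - [0, 0, 0.065, 0, 0, 0, 0.03]
    - [0, 0, 0.065, 0, 0, 0, 0.03]

```text
time_s: 7.3
eef_pos: [0.3825, 0.1548, 0.1812]
eef_rot: [0.108, 0.622, 0.764, 0.134]
wrist_force: [-0.1, -0.7, -0.7]
opening: 0.352
```

```bash
python3 - <<'E'
from h import *
b=np.array([.4095,.1619,.097])
print(((proj("scene",shaker(O,YAW,[[-.134,.112,.097],[-.134,.057,.097]]))-[180,160])*4).round())
go(b,102.2,-20)
E
```

```text
[[383. 438.]
 [451. 374.]]
t 7.3 shift [ 0.0013 -0.0026  0.0348] rot [-0.13  0.09 -0.44] | pinch [0.4005 0.1586 0.1305] F [-0.1 -0.7 -0.7] T [-0.04  0.18 -0.02] op 0.352 q [ 0.06 -0.22  2.31  0.07  0.71 -0.19]
```

Request:
arm_command:
  series:
    - [0.001, -0.0025, 0.012, 0, 0, 0, 0.03]
    - [0.001, -0.0025, 0.024, 0, 0, 0, 0.03]
    - [0.001, -0.0025, 0.034, 0, 0, 0, 0.03]
    - [0.001, -0.0025, 0.035, 0, 0, 0, 0.03]
    - [0.001, -0.0025, 0.035, 0, 0, 0, 0.03]

```text
time_s: 7.8
eef_pos: [0.3921, 0.1579, 0.149]
eef_rot: [0.11, 0.621, 0.764, 0.135]
wrist_force: [-0.1, 0.3, 0.4]
opening: 0.351
```

```bash
python3 - <<'E'
from h import *
go([.4095,.1619,.097],102.2,-20)
E
```

```text
t 7.8 shift [ 0.0002 -0.001   0.0011] rot [ 0.06  0.09 -0.35] | pinch [0.4102 0.1618 0.0984] F [-0.1  0.3  0.4] T [-0.03  0.18 -0.01] op 0.351 q [ 0.07 -0.12  2.31  0.08  0.61 -0.19]
```

Request:
arm_command:
  series:
    - [0, 0, 0.001, 0, 0, 0, 0.02]
    - [0, 0, 0.001, 0, 0, 0, 0.0]
    - [0, 0, 0.001, 0, 0, 0, 0.0]
    - [0, 0, 0.001, 0, 0, 0, 0.0]
    - [0, 0, 0.001, 0, 0, 0, 0.0]

```text
time_s: 8.3
eef_pos: [0.3897, 0.1576, 0.1465]
eef_rot: [0.108, 0.62, 0.765, 0.133]
wrist_force: [-8.3, -6.3, 3.6]
opening: 0.114
```

```bash
cat >> h.py <<'E'
H=np.array([.6236,.2082,.071])
def hood(pos,yaw=YAW): # hood angle (deg) and radius from the pinch point
    v=R.from_euler('z',-yaw).apply(pos-H);return np.degrees(np.arctan2(v[2],-v[0]))-np.degrees(np.arctan2(.026,.219)),np.hypot(v[0],v[2]),v[1]
def arc(deg,pitch):
    a=np.radians(deg)+np.arctan2(.026,.219);P=H+R.from_euler('z',YAW).apply([-.2205*np.cos(a),0,.2205*np.sin(a)])
    go(P,102.2,pitch)
E
python3 - <<'E'
from h import *
s,p,A=cur();print(hood(p+A.apply([0,0,ctrl.pinch_z])))
for d in range(0,62,6): print(d,end=' ');arc(d,-20+d*.75)
E
```

```text
(np.float64(-0.3922033891505867), np.float64(0.2225663508692066), np.float64(-0.00012984494094030958))
0 t 8.3 shift [ 0.0001  0.0023 -0.0004] rot [-0.29  0.09 -0.25] | pinch [0.4074 0.1613 0.0957] F [-8.3 -6.3  3.6] T [-0.9   1.35 -0.04] op 0.114 q [ 0.07 -0.11  2.31  0.08  0.61 -0.19]
6 t 8.3 shift [ 0.0001  0.0178 -0.0204] rot [ 4.21  0.08 -0.25] | pinch [0.4074 0.1613 0.0957] F [-8.3 -6.3  3.6] T [-0.9   1.35 -0.04] op 0.114 q [ 0.07 -0.11  2.31  0.08  0.61 -0.19]
12 t 8.3 shift [ 0.0001  0.0354 -0.0387] rot [ 8.71  0.07 -0.25] | pinch [0.4074 0.1613 0.0957] F [-8.3 -6.3  3.6] T [-0.9   1.35 -0.04] op 0.114 q [ 0.07 -0.11  2.31  0.08  0.61 -0.19]
18 t 8.3 shift [ 0.0002  0.0549 -0.0552] rot [13.21  0.06 -0.25] | pinch [0.4074 0.1613 0.0957] F [-8.3 -6.3  3.6] T [-0.9   1.35 -0.04] op 0.114 q [ 0.07 -0.11  2.31  0.08  0.61 -0.19]
24 t 8.3 shift [ 0.0003  0.076  -0.0697] rot [17.71  0.05 -0.26] | pinch [0.4074 0.1613 0.0957] F [-8.3 -6.3  3.6] T [-0.9   1.35 -0.04] op 0.114 q [ 0.07 -0.11  2.31  0.08  0.61 -0.19]
30 t 8.3 shift [ 0.0003  0.0985 -0.082 ] rot [22.21  0.04 -0.26] | pi
[... 391 characters left out ...]
[0.4074 0.1613 0.0957] F [-8.3 -6.3  3.6] T [-0.9   1.35 -0.04] op 0.114 q [ 0.07 -0.11  2.31  0.08  0.61 -0.19]
48 t 8.3 shift [ 0.0006  0.1724 -0.1044] rot [ 3.571e+01  1.000e-02 -2.600e-01] | pinch [0.4074 0.1613 0.0957] F [-8.3 -6.3  3.6] T [-0.9   1.35 -0.04] op 0.114 q [ 0.07 -0.11  2.31  0.08  0.61 -0.19]
54 t 8.3 shift [ 0.0007  0.1982 -0.1068] rot [40.21 -0.   -0.27] | pinch [0.4074 0.1613 0.0957] F [-8.3 -6.3  3.6] T [-0.9   1.35 -0.04] op 0.114 q [ 0.07 -0.11  2.31  0.08  0.61 -0.19]
60 t 8.3 shift [ 0.0009  0.2243 -0.1066] rot [ 4.471e+01 -1.000e-02 -2.700e-01] | pinch [0.4074 0.1613 0.0957] F [-8.3 -6.3  3.6] T [-0.9   1.35 -0.04] op 0.114 q [ 0.07 -0.11  2.31  0.08  0.61 -0.19]
```

Request:
arm_command:
  series:
    - [0, 0.003, -0.005, 1.1, 0, 0, 0]
    - [0, 0.0075, -0.0103, 2.3, 0, 0, 0]
    - [0, 0.0155, -0.02, 4.5, 0, 0, 0]
    - [0, 0.024, -0.0295, 6.8, 0, 0, 0]
    - [0, 0.0331, -0.0383, 9, 0, 0, 0]

```text
time_s: 8.8
eef_pos: [0.4074, 0.1614, 0.1943]
eef_rot: [0.058, 0.627, 0.773, 0.072]
wrist_force: [-3.4, -1.0, -4.3]
opening: 0.118
```

```bash
python3 - <<'E'
from h import *
s,p,A=cur();print(hood(p+A.apply([0,0,ctrl.pinch_z])))
for d in (12,16,20,24,28,32,60): print(d,end=' ');arc(d,-20+d*.75)
E
```

```text
(np.float64(11.634540213170506), np.float64(0.22270262563136992), np.float64(-0.00010660088140522957))
12 t 8.8 shift [ 0.0001  0.0023 -0.0002] rot [-0.37  0.04 -0.29] | pinch [0.4171 0.1634 0.1413] F [-3.4 -1.  -4.3] T [-0.3   1.07  0.19] op 0.118 q [ 0.09 -0.1   2.15  0.03  0.91 -0.13]
16 t 8.8 shift [ 0.0001  0.0131 -0.0132] rot [ 2.63  0.03 -0.29] | pinch [0.4171 0.1634 0.1413] F [-3.4 -1.  -4.3] T [-0.3   1.07  0.19] op 0.118 q [ 0.09 -0.1   2.15  0.03  0.91 -0.13]
20 t 8.8 shift [ 0.0002  0.0248 -0.0256] rot [ 5.63  0.02 -0.29] | pinch [0.4171 0.1634 0.1413] F [-3.4 -1.  -4.3] T [-0.3   1.07  0.19] op 0.118 q [ 0.09 -0.1   2.15  0.03  0.91 -0.13]
24 t 8.8 shift [ 0.0002  0.0374 -0.0371] rot [ 8.63  0.02 -0.29] | pinch [0.4171 0.1634 0.1413] F [-3.4 -1.  -4.3] T [-0.3   1.07  0.19] op 0.118 q [ 0.09 -0.1   2.15  0.03  0.91 -0.13]
28 t 8.8 shift [ 0.0003  0.0507 -0.0478] rot [ 1.163e+01  1.000e-02 -2.900e-01] | pinch [0.4171 0.1634 0.1413] F [-3.4 -1.  -4.3] T [-0.3   1.07  0.19] op 0.118 q [ 0.09 -0.1   2.15  0.03  0.91 -0.13]
32 t 8.8 shift [ 0.0004  0.0648 -0.0576] rot [14.63  0.   -0.29] | pinch [0.4171 0.1634 0.1413] F [-3.4 -1.  -4.3] T [-0.3   1.07  0.19] op 0.118 q [ 0.09 -0.1   2.15  0.03  0.91 -0.13]
60 t 8.8 shift [ 0.0009  0.178  -0.097 ] rot [35.63 -0.05 -0.29] | pinch [0.4171 0.1634 0.1413] F [-3.4 -1.  -4.3] T [-0.3   1.07  0.19] op 0.118 q [ 0.09 -0.1   2.15  0.03  0.91 -0.13]
```

Request:
arm_command:
  series:
    - [0, 0.011, -0.013, 3, 0, 0, 0]
    - [0, 0.0227, -0.0254, 6, 0, 0, 0]
    - [0, 0.0352, -0.0369, 9, 0, 0, 0]
    - [0, 0.0485, -0.0476, 12, 0, 0, 0]
    - [0, 0.0626, -0.0574, 15, 0, 0, 0]

```text
time_s: 9.3
eef_pos: [0.4572, 0.1721, 0.2634]
eef_rot: [-0.024, 0.63, 0.776, -0.029]
wrist_force: [-4.0, 1.5, -2.7]
opening: 0.112
```

```bash
python3 - <<'E'
from h import *
s,p,A=cur();print(hood(p+A.apply([0,0,ctrl.pinch_z])))
for d in (32,36,40,44,48,52,60): print(d,end=' ');arc(d,-20+d*.75)
E
```

```text
(np.float64(31.73058201244123), np.float64(0.2228061095087695), np.float64(-4.556808688299303e-05))
32 t 9.3 shift [0.0001 0.0021 0.0004] rot [-0.37 -0.07 -0.3 ] | pinch [0.4532 0.1713 0.2097] F [-4.   1.5 -2.7] T [0.04 0.96 0.09] op 0.112 q [ 0.12  0.07  1.82 -0.01  1.33 -0.09]
36 t 9.3 shift [ 0.0002  0.0141 -0.0119] rot [ 2.63 -0.08 -0.3 ] | pinch [0.4532 0.1713 0.2097] F [-4.   1.5 -2.7] T [0.04 0.96 0.09] op 0.112 q [ 0.12  0.07  1.82 -0.01  1.33 -0.09]
40 t 9.3 shift [ 0.0003  0.0269 -0.0234] rot [ 5.63 -0.09 -0.3 ] | pinch [0.4532 0.1713 0.2097] F [-4.   1.5 -2.7] T [0.04 0.96 0.09] op 0.112 q [ 0.12  0.07  1.82 -0.01  1.33 -0.09]
44 t 9.3 shift [ 0.0004  0.0405 -0.0341] rot [ 8.63 -0.1  -0.3 ] | pinch [0.4532 0.1713 0.2097] F [-4.   1.5 -2.7] T [0.04 0.96 0.09] op 0.112 q [ 0.12  0.07  1.82 -0.01  1.33 -0.09]
48 t 9.3 shift [ 0.0005  0.0547 -0.0438] rot [11.63 -0.1  -0.29] | pinch [0.4532 0.1713 0.2097] F [-4.   1.5 -2.7] T [0.04 0.96 0.09] op 0.112 q [ 0.12  0.07  1.82 -0.01  1.33 -0.09]
52 t 9.3 shift [ 0.0006  0.0697 -0.0525] rot [14.63 -0.11 -0.29] | pinch [0.4532 0.1713 0.2097] F [-4.   1.5 -2.7] T [0.04 0.96 0.09] op 0.112 q [ 0.12  0.07  1.82 -0.01  1.33 -0.09]
60 t 9.3 shift [ 0.0007  0.1013 -0.0669] rot [20.63 -0.13 -0.29] | pinch [0.4532 0.1713 0.2097] F [-4.   1.5 -2.7] T [0.04 0.96 0.09] op 0.112 q [ 0.12  0.07  1.82 -0.01  1.33 -0.09]
```

Request:
arm_command:
  series:
    - [0, 0.012, -0.0123, 3, 0, 0, 0]
    - [0, 0.0248, -0.0238, 6, 0, 0, 0]
    - [0, 0.0384, -0.0345, 9, 0, 0, 0]
    - [0, 0.0526, -0.0442, 12, 0, 0, 0]
    - [0, 0.0676, -0.0529, 15, 0, 0, 0]

```text
time_s: 9.8
eef_pos: [0.5275, 0.1875, 0.3121]
eef_rot: [-0.106, 0.621, 0.766, -0.129]
wrist_force: [-4.7, 2.8, -1.3]
opening: 0.116
```

```bash
python3 - <<'E'
from h import *
s,p,A=cur();print(hood(p+A.apply([0,0,ctrl.pinch_z])))
for d in (52,54,56,58,59,60): print(d,end=' ');arc(d,-20+d*.75)
E
```

```text
(np.float64(51.84094391544684), np.float64(0.22286586203317016), np.float64(0.0003152754744477543))
52 t 9.8 shift [-0.0001  0.002   0.001 ] rot [-0.26 -0.22 -0.24] | pinch [0.5101 0.184  0.2613] F [-4.7  2.8 -1.3] T [ 0.43  0.91 -0.14] op 0.116 q [ 0.14  0.33  1.44 -0.02  1.71 -0.07]
54 t 9.8 shift [-0.0001  0.0084 -0.0048] rot [ 1.24 -0.22 -0.24] | pinch [0.5101 0.184  0.2613] F [-4.7  2.8 -1.3] T [ 0.43  0.91 -0.14] op 0.116 q [ 0.14  0.33  1.44 -0.02  1.71 -0.07]
56 t 9.8 shift [-0.      0.015  -0.0104] rot [ 2.74 -0.22 -0.23] | pinch [0.5101 0.184  0.2613] F [-4.7  2.8 -1.3] T [ 0.43  0.91 -0.14] op 0.116 q [ 0.14  0.33  1.44 -0.02  1.71 -0.07]
58 t 9.8 shift [ 0.      0.0218 -0.0158] rot [ 4.24 -0.23 -0.23] | pinch [0.5101 0.184  0.2613] F [-4.7  2.8 -1.3] T [ 0.43  0.91 -0.14] op 0.116 q [ 0.14  0.33  1.44 -0.02  1.71 -0.07]
59 t 9.8 shift [ 0.0001  0.0253 -0.0185] rot [ 4.99 -0.23 -0.23] | pinch [0.5101 0.184  0.2613] F [-4.7  2.8 -1.3] T [ 0.43  0.91 -0.14] op 0.116 q [ 0.14  0.33  1.44 -0.02  1.71 -0.07]
60 t 9.8 shift [ 0.0001  0.0288 -0.021 ] rot [ 5.74 -0.23 -0.23] | pinch [0.5101 0.184  0.2613] F [-4.7  2.8 -1.3] T [ 0.43  0.91 -0.14] op 0.116 q [ 0.14  0.33  1.44 -0.02  1.71 -0.07]
```

Request:
arm_command:
  series:
    - [0, 0.0065, -0.0058, 1.5, 0, 0, 0]
    - [0, 0.013, -0.0114, 3, 0, 0, 0]
    - [0, 0.0199, -0.0168, 4.5, 0, 0, 0]
    - [0, 0.0268, -0.022, 6, 0, 0, 0]
    - [0, 0.0268, -0.022, 6, 0, 0, 0]

```text
time_s: 10.3
eef_pos: [0.5598, 0.1946, 0.3246]
eef_rot: [-0.138, 0.615, 0.758, -0.168]
wrist_force: [-4.8, 3.9, 4.0]
opening: 0.119
```

Request:
arm_command:
  series:
    - [0, 0, 0, 0, 0, 0, 0]
    - [0, 0, 0, 0, 0, 0, 0]
    - [0, 0, 0, 0, 0, 0, 0]
    - [0, 0, 0, 0, 0, 0, 0]
    - [0, 0, 0, 0, 0, 0, 0]

```text
time_s: 10.8
eef_pos: [0.5592, 0.1945, 0.3244]
eef_rot: [-0.138, 0.615, 0.758, -0.168]
wrist_force: [-4.3, 4.2, 2.1]
opening: 0.116
```

```bash
python3 - <<'E'
from h import *
s,p,A=cur();print(hood(p+A.apply([0,0,ctrl.pinch_z])));arc(60,25)
p,d=camera("scene");cv2.imwrite("pics/s4.png",cv2.resize(p[90:310,170:430,::-1],None,fx=2.7,fy=2.7,interpolation=2))
q,e=camera("top");cv2.imwrite("pics/t4.png",cv2.resize(q[100:280,190:390,::-1],None,fx=3,fy=3,interpolation=2))
# hood side plane via depth: points in shaker frame within the hood's width, relative to the hinge
for n,dd in(("scene",d),("top",e)):
    C=cloud(n,dd).reshape(-1,3);V=R.from_euler('z',-YAW).apply(C-H)
    # hood-frame coords assuming 60 deg
    a=np.radians(60);u=-V[:,0]*np.cos(a)+V[:,2]*np.sin(a);w=V[:,0]*np.sin(a)+V[:,2]*np.cos(a)
    k=(abs(V[:,1])<.08)&(u>.02)&(u<.17)&(w>.025)&(w<.065)
    print(n,k.sum())
    if k.sum()>50:
        c=np.polyfit(u[k],w[k],1);print("slope err deg",np.degrees(np.arctan(c[0])),"w mean",w[k].mean(),w[k].std())
E
```

```text
(np.float64(59.80232931059649), np.float64(0.222977678684992), np.float64(0.00043943397073301863))
t 10.8 shift [-0.0002  0.0023  0.0011] rot [-0.04 -0.25 -0.19] | pinch [0.5369 0.1899 0.2756] F [-4.3  4.2  2.1] T [ 0.57  0.76 -0.19] op 0.116 q [ 0.14  0.45  1.27 -0.03  1.86 -0.07]
scene 0
top 694
slope err deg -0.26195376871103687 w mean 0.043868917924919995 0.0010827977650574828
```

View pics/s4.png

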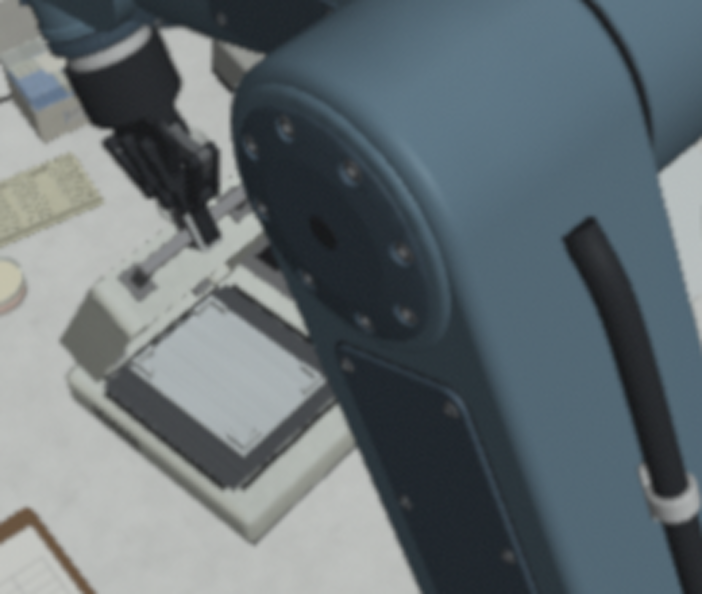

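The scene view shows the bar gripped at crop (205,235), with the hood open and the loading bay clear. The pinch position gives 59.8° and the hood plane from depth gives 59.7°. One last top view checks the sleeve and the other things.

View pics/t4.png

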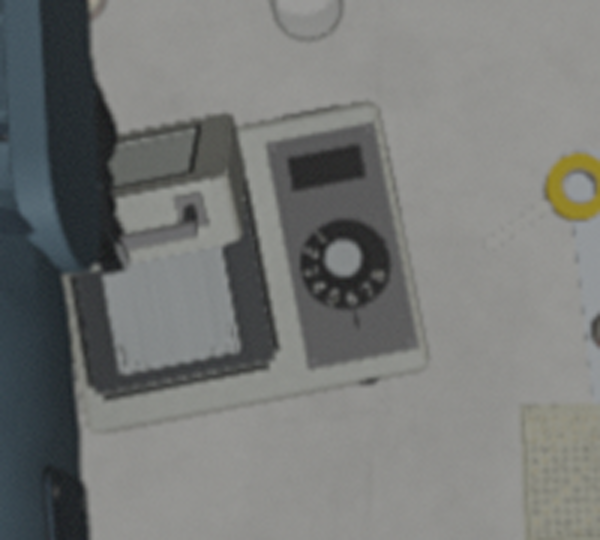

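The index line at (356,318) points at 6 (351,297), with 7 and 8 to its right. The strip plate hasn't moved. Handing in.

```bash
python3 -c "
from h import *
s,p,A=cur();print(hood(p+A.apply([0,0,ctrl.pinch_z])),s['opening'],s['time_s']);print(ctrl.hand_in())"
```

```text
(np.float64(59.80045885498075), np.float64(0.22296987026585507), np.float64(0.00045754875056405086)) 0.1167625961462516 10.9
the job is handed in; nothing more can be done
None
```

The shaker is ready for the strip plate. With the hood shut, I turned the speed sleeve from 4 to 6, then lifted the hood by its bar and am still holding it at about 60° in the gripper. I handed the job in at 10.9 s.

- **Sleeve:** both cameras showed 6 at the index mark after release, and the top view showed it still there with the hood open.
- **Hood angle:** the gripper position gives 59.8° and the hood plane measured from depth gives about 59.7°.
- **Grip:** the bar is held, with the fingers stopped at about 12% opening. The forces I read stayed around 15 N or below.
- **Disagreement:** the measured handle radius is 223 mm against the stated 220.5 mm, a 2 to 3 mm difference close to the calibration error.
- **Other things on the bench:** the strip plate looked unmoved in the last top view. The bottle and timer were outside or cut off by the last pictures, so I did not check them; the arm worked well away from them.
- **Sleeve grip:** the first grip was about 2 mm off-centre, so I reopened and regripped before turning.

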